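# Fit the missing knob on the parts feeder's hold-to-run spindle and hold it pressed

## Task

The control box of the vibrating parts feeder needs its hold-to-run knob back for a slow test run. First slide the red fader to the green line (slow), then take the black pointer knob from the blue tray, turn it so that its bore matches the D-shaped brass spindle (knob's white line on the same side as the spindle's flat and white paint mark), push it fully home on the spindle and keep pressing until the spindle is fully in against its spring. Finish still gripping the knob and holding it pressed; never press the spindle while the fader is off the green line, and leave everything else on the bench and in the tray where it lies.

Things in the scene. Friction and masses are not known exactly. Their poses are not given: they have to be found in the camera images.
- console: Control box of the feeder, a grey and black case 200 x 280 x 70 mm (x, y, z), fixed on the bench, its flat panel up at height 70 mm. Origin: centre of its underside; x away from its front edge. In its frame: fader slot along y at x = -55 mm (y 10 to 110 mm), spindle axis at x 30, y -70 mm, red emergency-stop button 40 mm wide and 28 mm high at x 55, y 105 mm.
- fader_mark (a point): Point on the panel in the middle of the fader slot, at the green line; it has the control box's axes: y runs along the slot.
- fader_top (a point): Middle of the top face of the red fader cap: a block 26 mm across the slot, 14 mm along the slot (y), from 3 to 27 mm above the panel, a white line across its middle. It slides along the box's y against about 1.5 N of friction and stays where it is left. The fader is on the green line when this point is straight above fader_mark.
- fader (a joint): Travel of the fader in m, 0 to 0.100, growing along the box's +y; the green line is at 0.025. It starts between 0.055 and 0.095.
- spindle_seat (a point): Centre of the top of the spindle's round dark collar (24 mm across), on which the fitted knob's underside rests; 12 mm above the panel when not pressed, it goes down with the spindle. On the spindle's axis, z up, x towards the flat of the D, where a white paint mark lies on the collar. Turned up to 0.9 rad from the box's x; turns only stiffly (0.15 N m).
- spindle_tip (a point): Centre of the tip of the brass D-shaft, 15 mm above spindle_seat, same axes. The shaft is 14 mm in diameter with its flat 2 mm from the axis on the +x side (9 mm across the flat), its tip bevelled by about 1 mm. No other part of the panel within 45 mm of the axis stands up more than 4 mm.
- plunger (a joint): How far the spindle is pushed in, m: 0 at rest, 0.006 at its stop. A spring presses it back up: 4 N to start it moving, 10 N at the stop.
- knob: The new black pointer knob, about 80 g (56 to 112), standing on its underside in the tray. Origin: centre of its underside; z up. A round skirt 46 mm across and 18 mm high, on it a bar grip 46 mm long (x), 14 mm wide (y), from 18 to 44 mm high. A white line on the bar's top and end marks its +x end. Yaw in the tray within about 1.2 rad of the world's x.
- knob_bore (a point): Mouth of the knob's D-bore, centre of its underside, axes as the knob. 18 mm deep, 15.6 mm in diameter, flat 2.7 mm from the axis on the +x (white line) side. It fits when its x points as the spindle's x (within about 0.1 rad) and slides on freely until the underside rests on the collar; turned otherwise it stops on the shaft's tip, 15 mm too high.
- tray: Low open blue tray 160 x 270 mm, walls 4 mm thick and 22 mm high, floor 4 mm thick, fixed on the bench. Origin: centre of its underside. The knob stands in one half (about 65 mm along +y or -y from the middle), the brass union in the other.
- union: Brass pipe union in the other half of the tray, 31 mm across, 38 mm high, standing; origin at the centre of its foot. Leave alone.
- nut: Round steel ring nut, 30 mm across and 12 mm high, flat in the tray near the middle of its far edge. Leave alone.
- old_knob: Worn round grey knob with an orange line, 36 mm across, 25 mm high, on the bench beyond the box and tray. Leave alone.
- screwdriver: Screwdriver lying on the bench near the robot, on its left. Leave alone.
- tape: Yellow tape roll, 96 mm across, 25 mm high, flat on the bench near the robot, on its right. Leave alone.
- carton: Small cardboard carton 90 x 120 x 55 mm at the back. Leave alone.
- mug: White mug, 90 mm high, at the back. Leave alone.
There are look-alikes about, which are no part of the job. Of the things that look like the knob, take the one that is farthest from the robot's base at the start.

How it is judged:
By the outcome, as a careful person would: the job done as asked, in the order asked, and still so for the second after the job is handed in, while the arm keeps its last pose, push and grip.
It also fails if it takes over 54 s, if anything falls off the work surface, if the arm or the gripper's body presses on something with over 40 N, if the wrist force passes 120 N, or if a joint passes its speed limit or range.

## Robot

A 6-joint arm with a two-finger parallel gripper is mounted at the origin on the work surface. World frame = base frame: x ahead of the robot, y to its left, z up, the work surface at z = 0. Lengths are in m, angles in rad, forces in N, time in s.
With the tool pointing down it reaches from about 0.25 to 0.725 m from the base axis. Payload 4 kg.
Tool frame: the origin (TCP) lies on the centre line of the jaws, within the pads' length; the fingertips stand 19 mm ahead of it and the grasp point (between the pads) is the TCP; z points along the fingers, y is the line along which they close (so a half turn about z gives the same grasp; the last joint's range is limited). The gripper opens to 85 mm and grips with 20 to 120 N. Pads are 22 mm wide; open, the fingers measure 114 mm over their backs; the gripper's body (76 mm by 85 mm) begins 54 mm behind the grasp point. The pads swing forward as they close: fully open they stand 13 mm farther back than shut.
Start: joints at [1.218, 0.241, 0.005, 1.335, 0, 1.571], TCP at [0.173, 0.469, 0.25] pointing down, gripper open.
Joint ranges: [-2.72, 2.72], [-1.05, 1.87], [-1.09, 1.28], [-1.99, 2.15], [-1.42, 1.44], [-3.14, 3.14]. Speed limits (rad/s): [2.79, 2.79, 3.14, 3.14, 3.14, 3.14].

## Interface

Orientations are given as a rotation vector (axis times angle).
In Python, from bench import manip gives the robot as it stands.
- The arm moves only by the tool send_rows, never from a script. Its argument "rows" is a list of rows, each an object with "delta_pos": the shift along the tool's x, y, z in cm, a list of three; "delta_rot": the turn, a rotation vector about the tool's x, y, z in degrees, a list of three; "fingers": the opening, from 0 (shut) to 1 (fully open). In form: [{"delta_pos": [x, y, z], "delta_rot": [wx, wy, wz], "fingers": fingers}, ...]. A call has 1 to 12 rows; each row is the pose to reach, as a shift and turn from the pose commanded when the call began, along the tool's axes at that moment; what a row does not reach only later rows make up. A row lasts 1/12 s, in which the tool goes at most 41.7 mm and 7.16 degrees, less where a joint would pass 70% of its speed; a pose out of reach is approached as far as the arm can. A call with a gripper value outside its range is refused whole. The fingers move at their own pace and stop on an object; "newtons" is the grip in N (left out, the last holds). Time passes only in rows, so rows that repeat a pose let the fingers close. It gives the time, the measured TCP pose, the force, the opening and the grip force at its end, in the units of the state.
- manip.get_obs(): the state, without advancing time (a new reading comes with each control period).
- manip.capture(name): name is "side" or "top"; returns a dict with "color" (384x512x3 uint8, red, green, blue), "range_z" (384x512 float32, m along the optical axis (not along the pixel's ray), 0 where there is no reading), "K" (3x3 intrinsics, pixels), "rvec" (rotation vector, rad) and "tvec" (3), from world to camera coordinates, as OpenCV has them. Camera axes: x right, y down, z forward; pixel columns grow to the right and rows downward; lengths in m; the calibration is good to about 2 mm. A picture is of the moment at which its call begins.
- manip.hand_in(): hands the job in; it is judged then, once.
The state is a dict: "t": time; "joints": joint angles; "joint_vel": joint speeds; "joint_torque": joint torques, N m; "position": TCP position; "ee_rot": TCP orientation; "wrist_force": force on the tool from outside, world axes, zero at the start; "moment": the same for the moment, N m; "finger_gap": opening from 0.0 (shut) to 1.0 (fully open); "grip_force": force on a finger pad.
Only numpy, scipy, OpenCV 4.12 (cv2) and the standard library are available. Lean on these libraries where they do the work, as an engineer would, in place of code of your own. Each camera call takes 0.05 s, during which the arm holds its last target. There are 200 camera calls.

## Working session

There is one attempt and no reset: what is moved stays moved. The work goes in short steps, Python scripts to look and compute and a tool call to move; the robot and the scene stay as the last step left them, time stands still between calls to the robot, and variables do not carry over. Pictures are saved under pics/ and viewed, at most 10 in all, crops included, and the job is handed in when it is done.

Besides the shell and the picture viewer there is one more tool, called after "Emit:" as name(argument=value, ...) on one line, values as JSON. send_rows: Moves the arm, as the interface text tells. Its arguments: {"type":"object","properties":{"rows":{"type":"array","items":{"type":"object","properties":{"delta_pos":{"type":"array","items":{"type":"number"}},"delta_rot":{"type":"array","items":{"type":"number"}},"fingers":{"type":"number"}}}},"newtons":{"type":"number"}},"required":["rows"]}

```bash
ls; mkdir -p pics
python3 - <<'E'
from bench import manip
import cv2,numpy as np
for n in("top","side"):
    c=manip.capture(n); cv2.imwrite(f"pics/{n}0.png",cv2.resize(c["color"][:,:,::-1],(800,600),interpolation=cv2.INTER_CUBIC))
    np.savez(f"{n}0.npz",**c); print(n,c["K"].tolist(),c["rvec"],c["tvec"])
o=manip.get_obs(); print(o)
E
```

```text
pics
top [[442.2105513604631, 0.0, 247.89659697727936], [0.0, 442.2105513604631, 191.05669915372079], [0.0, 0.0, 1.0]] [ 2.1884811  -2.13832514  0.13111629] [-0.03086039  0.52074206  1.10938193]
side [[364.7556477736501, 0.0, 252.0941997882671], [0.0, 364.7556477736501, 190.92910128186847], [0.0, 0.0, 1.0]] [ 1.9469368  -0.79849986  0.48979572] [-0.37576056  0.23900568  0.66227493]
{'t': 0.1, 'joints': array([ 1.21798613e+00,  2.41343285e-01,  3.88486797e-03,  1.33519359e+00,
       -3.91409761e-06,  1.57079637e+00]), 'joint_vel': array([-1.24941185e-03, -7.93337717e-04,  3.66535334e-03, -1.82043241e-04,
       -5.21434284e-05, -2.16872747e-04]), 'joint_torque': array([ 3.65200094e-04, -3.73138154e+01,  2.53009200e+01,  1.08566732e-02,
        6.14545726e-06, -9.45156785e-06]), 'position': array([0.17259114, 0.46871879, 0.24950901]), 'ee_rot': array([-5.51266501e-01, -3.09251994e+00,  2.87044601e-03]), 'wrist_force': array([-1.6895994 ,  0.70012384, -0.88354433]), 'moment': array([ 0.01960709, -0.05235926,  0.02792137]), 'grip_force': 0.0, 'finger_gap': 0.9956395548736608}
```

View pics/top0.png

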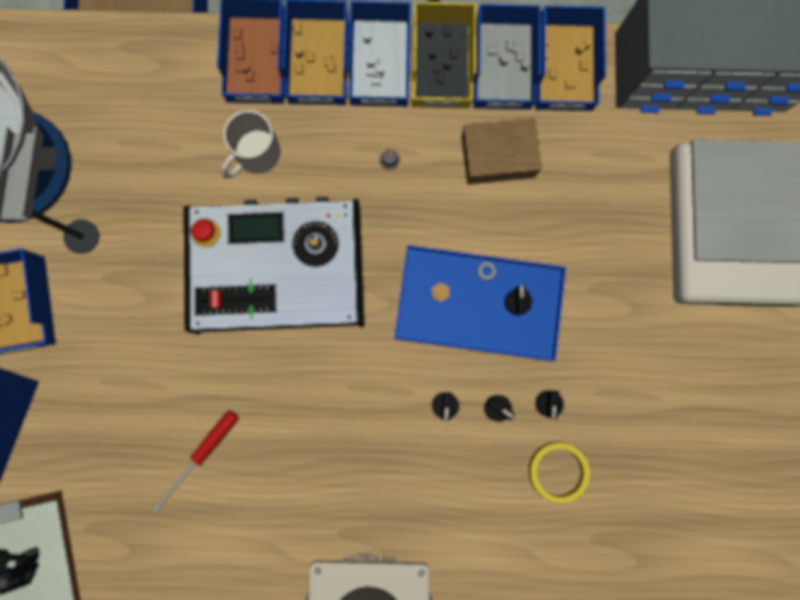

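View pics/side0.png

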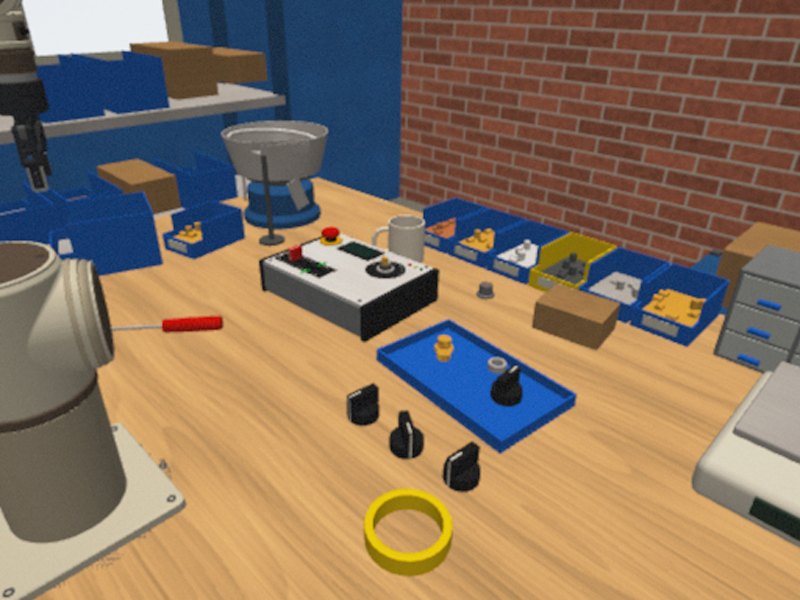

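```bash
cat > h.py <<'E'
import cv2,numpy as np
from bench import manip
def ray(c,u,v):
    R=cv2.Rodrigues(c["rvec"])[0]; C=-R.T@c["tvec"]
    d=R.T@np.linalg.inv(c["K"])@np.array([u,v,1.]); return C,d
def onz(c,u,v,z):
    C,d=ray(c,u,v); return C+d*(z-C[2])/d[2]
def proj(c,P):
    return cv2.projectPoints(np.float64(P).reshape(-1,3),c["rvec"],c["tvec"],c["K"],None)[0].reshape(-1,2)
def tri(a,ua,b,ub):
    Ca,da=ray(a,*ua); Cb,db=ray(b,*ub); s=np.linalg.lstsq(np.c_[da,-db],Cb-Ca,rcond=None)[0]
    p,q=Ca+s[0]*da,Cb+s[1]*db; return (p+q)/2,np.linalg.norm(p-q)
E
python3 - <<'E'
from h import *
t=np.load("top0.npz");s=np.load("side0.npz")
def crop(c,u,v,w,h,k): return cv2.resize(c["color"][v:v+h,u:u+w,::-1],(w*k,h*k),interpolation=cv2.INTER_CUBIC)
a=crop(t,112,122,128,96,4)      # top console x4 -> 512x384... 
b=crop(t,312,170,44,44,6); d=crop(t,184,136,36,36,6)
e=crop(s,225,155,40,30,8); f=crop(s,305,225,40,40,6); g=crop(s,175,150,50,40,6)
im=np.zeros((600,800,3),np.uint8)
def put(x,i,j): im[j:j+x.shape[0],i:i+x.shape[1]]=x
put(crop(t,115,125,120,90,4),0,0); put(b,480,0); put(d,0,365); put(e,220,365); put(f,545,270)
cv2.imwrite("pics/c1.png",im)
# knob-ish: depth
for n,c in(("t",t),("s",s)):
    hsv=cv2.cvtColor(c["color"],cv2.COLOR_RGB2HSV)
    red=((hsv[...,0]<6)|(hsv[...,0]>174))&(hsv[...,1]>150)&(hsv[...,2]>90)
    gr=(hsv[...,0]>45)&(hsv[...,0]<75)&(hsv[...,1]>100)
    for nm,m in(("red",red),("green",gr)):
        k,l,st,ce=cv2.connectedComponentsWithStats(m.astype(np.uint8))
        for i in range(1,k):
            if st[i,4]>4:
                z=c["range_z"][l==i]; print(n,nm,st[i],ce[i].round(2),onz(c,*ce[i],.097 if nm=="red" else .07).round(4))
E
```

```text
Traceback (most recent call last):
ValueError: could not broadcast input array from shape (240,320,3) into shape (235,320,3)
```

Run:
```python
from h import *
t=np.load("top0.npz");s=np.load("side0.npz")
def crop(c,u,v,w,h,k): return cv2.resize(c["color"][v:v+h,u:u+w,::-1],(w*k,h*k),interpolation=cv2.INTER_CUBIC)
im=np.zeros((600,800,3),np.uint8)
def put(x,i,j): im[j:j+x.shape[0],i:i+x.shape[1]]=x
put(crop(t,115,125,120,90,4),0,0); put(crop(t,312,170,44,44,6),480,0); put(crop(t,184,138,36,36,6),0,365); put(crop(s,225,155,40,29,8),220,365); put(crop(s,305,225,40,44,6),545,270)
cv2.imwrite("pics/c1.png",im)
for n,c in(("t",t),("s",s)):
    hsv=cv2.cvtColor(c["color"],cv2.COLOR_RGB2HSV)
    red=((hsv[...,0]<6)|(hsv[...,0]>174))&(hsv[...,1]>150)&(hsv[...,2]>90)
    gr=(hsv[...,0]>45)&(hsv[...,0]<75)&(hsv[...,1]>100)
    for nm,m in(("red",red),("green",gr)):
        k,l,st,ce=cv2.connectedComponentsWithStats(m.astype(np.uint8))
        for i in range(1,k):
            if st[i,4]>4 and ce[i][1]>120: print(n,nm,st[i],ce[i].round(2),onz(c,*ce[i],.097 if nm=="red" else .07).round(4))
# world heights from top depth
v,u=np.mgrid[:384,:512]; R=cv2.Rodrigues(t["rvec"])[0]
X=np.stack([u,v,np.ones_like(u)],-1)@np.linalg.inv(t["K"]).T*t["range_z"][...,None]
W=(X-t["tvec"])@R
np.save("W.npy",W)
def pts(m): return W[m][:,:2]
m=(W[...,2]>.058)&(W[...,2]<.08)&(t["range_z"]>0)&(u>110)&(u<240)&(v>120)&(v<220)
k,l,st,ce=cv2.connectedComponentsWithStats(m.astype(np.uint8)); i=1+st[1:,4].argmax()
print("console",st[i],cv2.minAreaRect(pts(l==i).astype(np.float32)*1000),np.median(W[l==i][:,2]))
# knob: bar top and skirt from depth
for lo,hi in((.036,.06),(.015,.03)):
    m=(W[...,2]>lo)&(W[...,2]<hi)&(u>317)&(u<348)&(v>175)&(v<208)
    P=pts(m); print("knob",lo,m.sum(),P.mean(0),cv2.minAreaRect(P.astype(np.float32)*1000),np.median(W[m][:,2]))
```

```text
t red [123 141  13  13 134] [129.28 146.99] [0.6154 0.2745 0.097 ]
t red [134 187   2  10  19] [134.53 191.26] [0.5066 0.256  0.097 ]
t red [139 186   2  11  21] [139.48 190.76] [0.5081 0.244  0.097 ]
t red [123 264  29  33 305] [136.77 279.65] [0.2963 0.2396 0.097 ]
t green [159 181   4   7  18] [160.11 184.67] [0.5276 0.2001 0.07  ]
t green [159 195   4   6  18] [160.39 196.89] [0.497 0.198 0.07 ]
s red [206 146  11   6  54] [210.96 148.48] [0.6038 0.2583 0.097 ]
s red [185 157   8  10  59] [188.78 161.41] [0.493  0.2245 0.097 ]
s red [104 203  38   9 300] [122.82 207.06] [0.2306 0.1187 0.097 ]
s green [203 168   5   3   8] [204.62 169.25] [0.5278 0.1967 0.07  ]
s green [193 172   6   2  10] [195.9 172.6] [0.4952 0.1961 0.07  ]
console [ 117  128  116   85 8612] ((566.724609375, 168.05836486816406), (203.35240173339844, 285.8475341796875), 3.476619005203247) 0.0702349016936352
knob 0.036 114 [ 0.52242377 -0.23485856] ((522.6470336914062, -235.95443725585938), (45.546791076660156, 15.177461624145508), 3.2759125232696533) 0.04783599785345447
knob 0.015 137 [ 0.52274845 -0.23197254] ((522.7011108398438, -235.16424560546875), (44.056636810302734, 43.567474365234375), 48.06992721557617) 0.02231164037857756
```

View pics/c1.png

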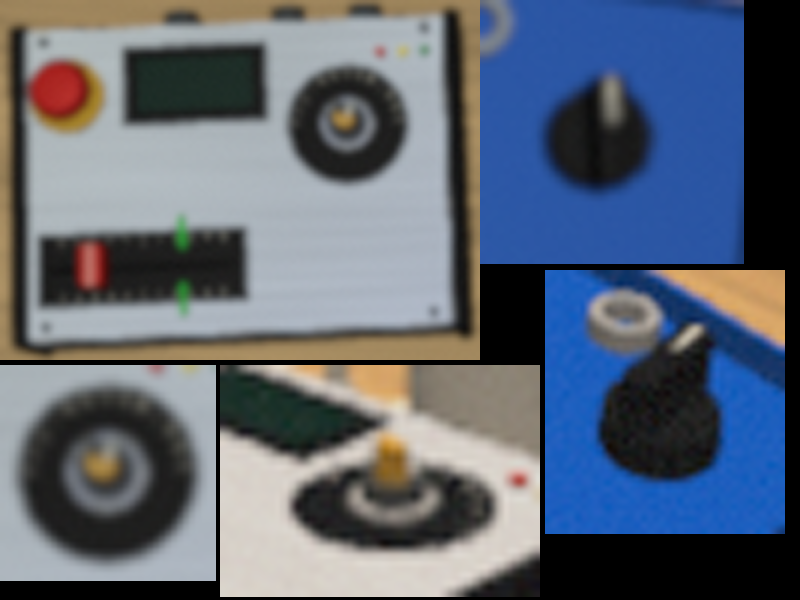

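```bash
cat >> h.py <<'E'
from scipy.spatial.transform import Rotation as Ro
def goal(p,yaw):
    """shift (cm) and turn (deg) in tool axes to TCP p, tool pointing down, tool y at angle yaw (mod pi)"""
    o=manip.get_obs(); R=Ro.from_rotvec(o["ee_rot"]); out=[]
    for a in(yaw,yaw+np.pi):
        y=np.array([np.cos(a),np.sin(a),0]); z=np.array([0,0,-1.]); G=Ro.from_matrix(np.c_[np.cross(y,z),y,z])
        out.append(np.degrees((R.inv()*G).as_rotvec()))
    r=min(out,key=np.linalg.norm)
    print("t%.2f pos"%o["t"],o["position"].round(4),"j",o["joints"].round(2),"F",o["wrist_force"].round(1),"gap%.3f grip%.0f"%(o["finger_gap"],o["grip_force"]))
    print("  shift",(100*R.inv().apply(np.array(p)-o["position"])).round(2),"turn",r.round(1))
def avg(n,k):
    cs=[manip.capture(n) for _ in range(k)]; c=dict(cs[0]); c["color"]=np.mean([x["color"] for x in cs],0); c["range_z"]=np.median([x["range_z"] for x in cs],0); return c
E
python3 - <<'E'
from h import *
t=avg("top",6); s=avg("side",6); np.savez("topA.npz",**t); np.savez("sideA.npz",**s)
im=np.zeros((600,800,3),np.uint8)
def crop(c,u,v,w,h,k): return np.clip(cv2.resize(c["color"][v:v+h,u:u+w,::-1].astype(np.float32),(w*k,h*k),interpolation=cv2.INTER_CUBIC)*1.4,0,255).astype(np.uint8)
im[:400,:400]=crop(t,190,144,20,20,20); im[:400,400:]=crop(s,236,159,20,20,20); 
cv2.imwrite("pics/c2.png",im)
ax=np.array([.5667,.1681])+np.array([[np.cos(.064),-np.sin(.064)],[np.sin(.064),np.cos(.064)]])@[.030,-.070]
print("axis",ax)
for c in(t,s):
    print(proj(c,[[*ax,.07],[*ax,.082],[*ax,.097]]).round(1).tolist())
# light grey ring + dark scale disc centre (top), on panel
g=t["color"].mean(2).astype(np.uint8)[136:176,180:222]; m=(g<90).astype(np.uint8)
cn=max(cv2.findContours(m,cv2.RETR_EXTERNAL,cv2.CHAIN_APPROX_NONE)[0],key=cv2.contourArea); e=cv2.fitEllipse(cn); print("disc",e[0][0]+180,e[0][1]+136,e[1],onz(t,e[0][0]+180,e[0][1]+136,.07))
goal([.5075,.2505,.094],np.pi/2+.064)
E
```

```text
axis [0.60111552 0.100162  ]
[[201.3, 156.5], [200.8, 155.6], [200.2, 154.4]]
[[245.1, 172.0], [245.1, 168.3], [245.1, 163.6]]
disc 201.42548942565918 155.68782424926758 (27.289932250976562, 27.63376808166504) [0.60327683 0.09997067 0.07      ]
t0.70 pos [0.1728 0.4692 0.2504] j [ 1.22  0.24  0.01  1.34 -0.    1.57] F [-0.9  0.9  0.3] gap0.998 grip0
  shift [-38.97  -8.96  15.63] turn [  0.    0.  -23.9]
```

View pics/c2.png

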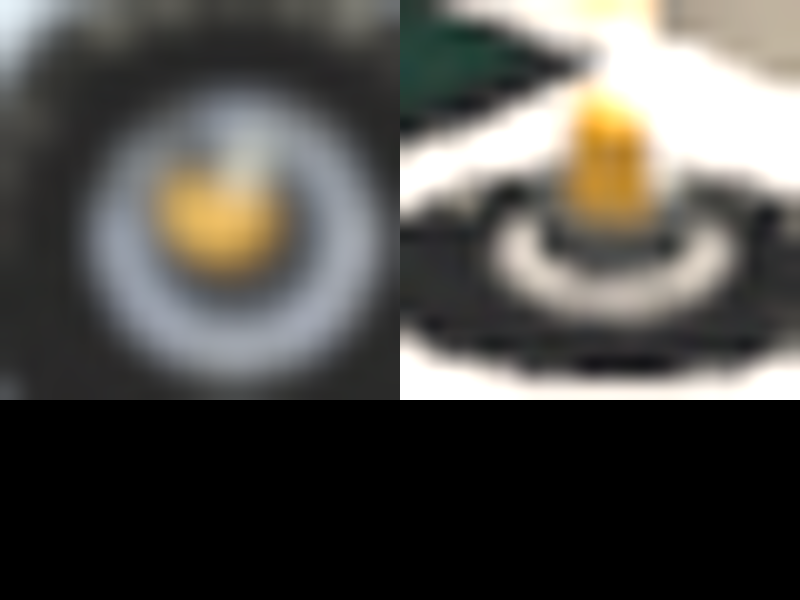

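Emit:
send_rows(rows=[{"delta_pos":[-39,-9,5],"delta_rot":[0,0,-23.9],"fingers":0.5},{"delta_pos":[-39,-9,5],"delta_rot":[0,0,-23.9],"fingers":0.5},{"delta_pos":[-39,-9,5],"delta_rot":[0,0,-23.9],"fingers":0.5},{"delta_pos":[-39,-9,5],"delta_rot":[0,0,-23.9],"fingers":0.5},{"delta_pos":[-39,-9,5],"delta_rot":[0,0,-23.9],"fingers":0.5},{"delta_pos":[-39,-9,5],"delta_rot":[0,0,-23.9],"fingers":0.5},{"delta_pos":[-39,-9,5],"delta_rot":[0,0,-23.9],"fingers":0.5},{"delta_pos":[-39,-9,5],"delta_rot":[0,0,-23.9],"fingers":0.5},{"delta_pos":[-39,-9,5],"delta_rot":[0,0,-23.9],"fingers":0.5},{"delta_pos":[-39,-9,5],"delta_rot":[0,0,-23.9],"fingers":0.5},{"delta_pos":[-39,-9,5],"delta_rot":[0,0,-23.9],"fingers":0.5},{"delta_pos":[-39,-9,5],"delta_rot":[0,0,-23.9],"fingers":0.5}], newtons=30)

```text
t: 1.7
position: [0.5092, 0.248, 0.1993]
ee_rot: [0.094, -3.139, 0.001]
wrist_force: [0.2, 0.6, -0.4]
finger_gap: 0.503
grip_force: 0.0
```

Run:
```python
from h import *
goal([.5085,.2505,.094],np.pi/2+.064)
t=dict(np.load("topA.npz")); c=t["color"]
# paint: light, low saturation inside collar
axp=proj(t,[[.6033,.0999,.082]])[0]; print("axis px",axp)
sub=c[146:164,192:211]; mn=sub.min(2); sat=sub.max(2)-mn
print("min\n",mn[2:12,3:16].astype(int)); print("sat\n",sat[2:12,3:16].astype(int))
```

```text
t1.70 pos [0.5092 0.248  0.1993] j [0.45 0.4  0.09 1.27 0.   0.39] F [ 0.2  0.6 -0.4] gap0.503 grip0
  shift [ 0.04  0.26 10.53] turn [-0.  -0.1 -0.2]
axis px [200.97847217 154.73390793]
min
 [[ 28  28  31  37  44  52  58  59  53  44  36  30  29]
 [ 28  33  43  55  66  81  92  95  88  74  59  44  32]
 [ 35  49  63  73  79  92 111 119 111  99  87  68  45]
 [ 48  71  83  85  81  93 118 128 117 104 102  90  64]
 [ 62  85  94  83  73  87 116 124 107  93 100 103  83]
 [ 75  90  89  74  68  82 105 106  87  78  88 104  97]
 [ 88  96  87  71  69  74  83  81  66  63  77 102 107]
 [ 98 102  92  71  67  68  68  62  53  56  72 101 115]
 [ 99 106  93  72  61  58  56  51  49  56  73 104 117]
 [ 92 107  95  78  62  53  50  49  53  61  82 109 113]]
sat
 [[ 0  0  0  0  2  4  6  5  4  2  0  0  0]
 [ 0  0  0  1  4  8 10  9  6  4  2  0  0]
 [ 1  2  3  3  6  9  8  6  6  6  5  3  1]
 [ 2  5  4  1  1  1  3  4  3  6  8  7  5]
 [ 3  5  1 20 32 26 18 14  6  4  9  9  7]
 [ 5  6 10 47 68 62 49 40 26  3  9 10  9]
 [ 9  8 13 59 86 90 83 72 51 15  6 10  9]
 [12 11  5 48 81 94 93 83 56 17  6  9  9]
 [11 13  5 22 56 74 76 64 37  7  7 10  9]
 [10 13 11  2 17 35 39 30 12  2  8  9  9]]
```

Emit:
send_rows(rows=[{"delta_pos":[0,0.26,3],"delta_rot":[0,0,0],"fingers":0.5},{"delta_pos":[0,0.26,6.5],"delta_rot":[0,0,0],"fingers":0.5},{"delta_pos":[0,0.26,9],"delta_rot":[0,0,0],"fingers":0.5},{"delta_pos":[0,0.26,10.4],"delta_rot":[0,0,0],"fingers":0.5},{"delta_pos":[0,0.26,10.4],"delta_rot":[0,0,0],"fingers":0.5}])

```text
t: 2.12
position: [0.5036, 0.2524, 0.0927]
ee_rot: [0.104, -3.132, 0.005]
wrist_force: [-0.9, -1.4, -0.4]
finger_gap: 0.501
grip_force: 0.0
```

Emit:
send_rows(rows=[{"delta_pos":[0,0,0],"delta_rot":[0,0,0],"fingers":0.1},{"delta_pos":[0,0,0],"delta_rot":[0,0,0],"fingers":0.1},{"delta_pos":[0,0,0],"delta_rot":[0,0,0],"fingers":0.1},{"delta_pos":[0,0,0],"delta_rot":[0,0,0],"fingers":0.1},{"delta_pos":[0,0,0],"delta_rot":[0,0,0],"fingers":0.1},{"delta_pos":[0,0,0],"delta_rot":[0,0,0],"fingers":0.1}], newtons=20)

```text
t: 2.62
position: [0.5079, 0.2533, 0.098]
ee_rot: [-0.101, 3.138, 0.003]
wrist_force: [-3.3, -0.2, 6.7]
finger_gap: 0.154
grip_force: 24.8
```

Run:
```python
from h import *
goal([.5123,.199,.095],np.pi/2+.064)
t=dict(np.load("topA.npz")); A=np.array([.6033,.0999])
for p in((201.85,151.4),(201.5,153)):
    d=onz(t,*p,.082)[:2]-A; print("paint",d,np.arctan2(d[1],d[0]))
c=t["color"]; w=c.max(2)-c.min(2); w=np.clip(w-25,0,None)[150:160,196:206]; v,u=np.mgrid[150:160,196:206]
b=onz(t,(w*u).sum()/w.sum(),(w*v).sum()/w.sum(),.095)[:2]-A; print("brass off",b,np.arctan2(-b[1],-b[0]))
```

```text
t2.62 pos [0.5079 0.2533 0.098 ] j [ 0.46  0.48 -0.06  1.03  0.    0.4 ] F [-3.3 -0.2  6.7] gap0.154 grip25
  shift [-0.08 -5.45  0.29] turn [0.1 0.1 0. ]
paint [ 0.00846817 -0.0018675 ] -0.2170579486521378
paint [ 0.00440632 -0.00114021] -0.25321373629981875
brass off [-2.34761056e-03  3.30780421e-06] -0.0014090079836483827
```

Emit:
send_rows(rows=[{"delta_pos":[0,-0.8,0],"delta_rot":[0,0,0],"fingers":0.1},{"delta_pos":[0,-1.8,-0.1],"delta_rot":[0,0,0],"fingers":0.1},{"delta_pos":[0,-2.8,-0.2],"delta_rot":[0,0,0],"fingers":0.1},{"delta_pos":[0,-3.8,-0.2],"delta_rot":[0,0,0],"fingers":0.1},{"delta_pos":[0,-4.6,-0.2],"delta_rot":[0,0,0],"fingers":0.1},{"delta_pos":[0,-5.0,-0.2],"delta_rot":[0,0,0],"fingers":0.1},{"delta_pos":[0,-5.0,-0.2],"delta_rot":[0,0,0],"fingers":0.1},{"delta_pos":[0,-5.0,-0.2],"delta_rot":[0,0,0],"fingers":0.1}])

```text
t: 3.28
position: [0.5112, 0.2015, 0.0981]
ee_rot: [-0.099, 3.139, -0.003]
wrist_force: [3.5, -1.5, -4.5]
finger_gap: 0.159
grip_force: 23.2
```

Run:
```python
from h import *
goal([.5123,.199,.095],np.pi/2+.064)
s=avg("side",3)
k=lambda c,u,v,w,h,z: np.clip(cv2.resize(c["color"][v:v+h,u:u+w,::-1].astype(np.float32),(w*z,h*z),interpolation=cv2.INTER_CUBIC),0,255).astype(np.uint8)
t=avg("top",2)
cv2.imwrite("pics/c3.png",np.hstack([k(t,110,140,80,80,5),k(s,165,130,80,80,5)]))
```

```text
t3.28 pos [0.5112 0.2015 0.0981] j [ 0.38  0.45 -0.11  1.01 -0.    0.31] F [ 3.5 -1.5 -4.5] gap0.159 grip23
  shift [-0.09 -0.26  0.31] turn [-0.1  0.  -0.1]
```

View pics/c3.png

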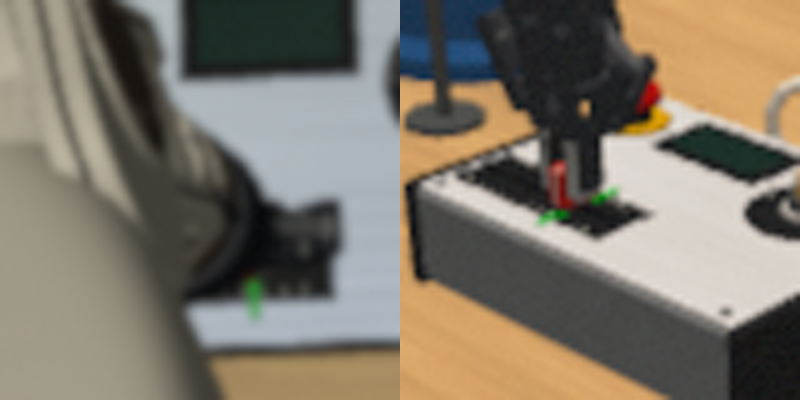

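Emit:
send_rows(rows=[{"delta_pos":[0,0,0],"delta_rot":[0,0,0],"fingers":0.45},{"delta_pos":[0,0,0],"delta_rot":[0,0,0],"fingers":0.45},{"delta_pos":[0,0,0],"delta_rot":[0,0,0],"fingers":0.45},{"delta_pos":[0,0,-3],"delta_rot":[0,0,0],"fingers":0.45},{"delta_pos":[0,0,-7],"delta_rot":[0,0,0],"fingers":0.45},{"delta_pos":[0,0,-10],"delta_rot":[0,0,0],"fingers":0.45},{"delta_pos":[1.6,-43.6,-10],"delta_rot":[0,0,0],"fingers":0.45},{"delta_pos":[1.6,-43.6,-10],"delta_rot":[0,0,0],"fingers":0.45},{"delta_pos":[1.6,-43.6,-10],"delta_rot":[0,0,0],"fingers":0.45},{"delta_pos":[1.6,-43.6,-10],"delta_rot":[0,0,0],"fingers":0.45},{"delta_pos":[1.6,-43.6,-10],"delta_rot":[0,0,0],"fingers":0.45},{"delta_pos":[1.6,-43.6,-10],"delta_rot":[0,0,0],"fingers":0.45}])

```text
t: 4.53
position: [0.517, -0.0485, 0.199]
ee_rot: [-0.103, 3.139, 0.001]
wrist_force: [0.9, 0.8, -0.3]
finger_gap: 0.449
grip_force: 0.0
```

Run:
```python
from h import *
t=avg("top",4); s=avg("side",4); np.savez("topB.npz",**t); np.savez("sideB.npz",**s)
# knob white line from earlier avg
a=dict(np.load("topA.npz")); c=a["color"]; g=c.min(2)
v,u=np.mgrid[170:215,315:352]; w=np.clip(g[170:215,315:352]-110,0,None); w[(u<325)&(v<180)]=0
P=np.array([[*onz(a,uu,vv,.048)[:2],ww] for uu,vv,ww in zip(u.ravel(),v.ravel(),w.ravel()) if ww>0])
m=np.average(P[:,:2],axis=0,weights=P[:,2]); C=np.cov(P[:,:2].T,aweights=P[:,2]); e=np.linalg.eigh(C)[1][:,1]
print("line centre",m,"dir",np.degrees(np.arctan(e[1]/e[0])),len(P),C)
# skirt centre: black blob on blue, skirt at z~.013
hsv=cv2.cvtColor(c.astype(np.uint8),cv2.COLOR_RGB2HSV)
for nm,cam,(x0,x1,y0,y1) in(("t",a,(315,352,172,212)),("s",dict(np.load("sideA.npz")),(305,345,228,265))):
    cc=cam["color"]; k=((cc[...,2]-cc[...,0])<50)[y0:y1,x0:x1].astype(np.uint8)
    n,l,st,ce=cv2.connectedComponentsWithStats(k); print(nm,[(st[i]+[x0,y0,0,0,0],ce[i]+[x0,y0]) for i in range(1,n) if st[i,4]>60])
# fader
for n,c in(("t",t),("s",s)):
    h=cv2.cvtColor(c["color"].astype(np.uint8),cv2.COLOR_RGB2HSV)
    red=((h[...,0]<8)|(h[...,0]>172))&(h[...,1]>110)&(h[...,2]>80); gr=(h[...,0]>45)&(h[...,0]<75)&(h[...,1]>90)
    for nm,m in(("red",red),("green",gr)):
        k,l,st,ce=cv2.connectedComponentsWithStats(m.astype(np.uint8))
        for i in range(1,k):
            if st[i,4]>4 and ce[i][1]>120: print(n,nm,st[i],ce[i].round(2),onz(c,*ce[i],.097 if nm=="red" else .07).round(4))
k=lambda c,u,v,w,h,z: np.clip(cv2.resize(c["color"][v:v+h,u:u+w,::-1].astype(np.float32),(w*z,h*z),interpolation=cv2.INTER_CUBIC),0,255).astype(np.uint8)
cv2.imwrite("pics/c4.png",np.hstack([k(t,140,168,40,40,10),k(s,175,145,40,40,10)]))
goal([.522,-.2355,.16],np.pi/2)
```

```text
line centre [ 0.5413341  -0.23568704] dir 0.6820993171785386 8 [[6.58781451e-06 5.82335154e-08]
 [5.82335154e-08 1.69717168e-06]]
t [(array([323, 183,  17,  18, 224]), array([331.39732143, 192.16517857]))]
s [(array([312, 228,  22,  32, 481]), array([322.91268191, 244.57588358])), (array([328, 228,  17,  10,  92]), array([338.64130435, 231.        ]))]
t red [122 141  15  13 146] [129.16 147.01] [0.6153 0.2748 0.097 ]
t red [153 185   8  11  65] [156.26 189.8 ] [0.5114 0.2036 0.097 ]
t red [122 263  30  34 333] [136.7  279.66] [0.2962 0.2397 0.097 ]
t green [159 181   3   5  11] [160.   183.27] [0.531  0.2006 0.07  ]
t green [159 196   4   6  15] [160.47 197.93] [0.4944 0.1977 0.07  ]
s red [409 117  17   9  50] [415.94 121.18] [ 1.3657 -0.0698  0.097 ]
s red [296 118  15   7  28] [302.89 121.5 ] [1.0375 0.231  0.097 ]
s red [323 119   2   3   5] [323.6 120.2] [1.11   0.1858 0.097 ]
s red [328 118   8   6  13] [331.23 120.85] [1.1251 0.1606 0.097 ]
s red [370 119  10   8  28] [374.79 122.18] [1.2349 0.0351 0.097 ]
s red [461 119  11   7  32] [465.91 121.91] [ 1.5015 -0.2092  0.097 ]

[... 3881 characters left out ...]
59   9   5  16] [439.   160.56] [ 1.0353 -0.2829  0.097 ]
s red [444 158   3   8   8] [445.  161.5] [ 1.0412 -0.298   0.097 ]
s red [450 161   4   3   8] [451.12 161.62] [ 1.0536 -0.3111  0.097 ]
s red [194 162  10  10  72] [198.74 166.25] [0.4932 0.1775 0.097 ]
s red [438 167   5   4   8] [439.5  168.62] [ 0.9773 -0.3062  0.097 ]
s red [104 202  38  10 316] [122.85 206.93] [0.2309 0.1192 0.097 ]
s green [203 168   5   3   7] [204.86 169.29] [0.5281 0.196  0.07  ]
s green [193 172   6   3  12] [195.5  172.67] [0.494  0.1965 0.07  ]
t4.93 pos [ 0.5176 -0.0457  0.1984] j [-0.09  0.31 -0.04  1.22  0.   -0.16] F [ 0.4 -0.8  0.6] gap0.450 grip0
  shift [  0.82 -18.97   3.83] turn [ 0.  -0.   3.8]
```

View pics/c4.png

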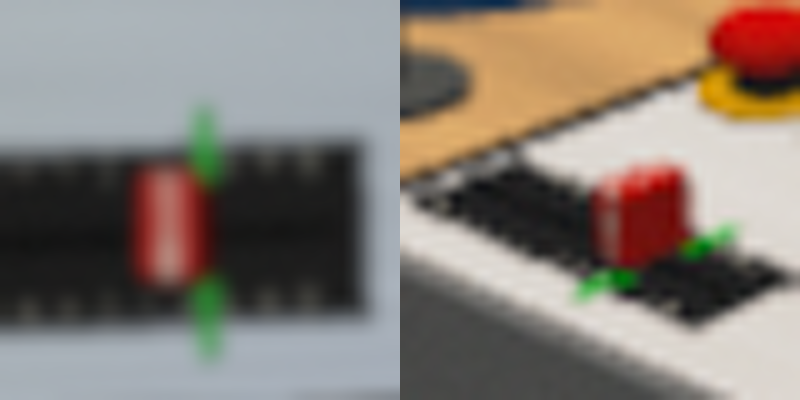

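Emit:
send_rows(rows=[{"delta_pos":[-0.9,24.8,0],"delta_rot":[0,0,0],"fingers":0.45},{"delta_pos":[-0.9,24.8,0],"delta_rot":[0,0,0],"fingers":0.45},{"delta_pos":[-0.9,24.8,0],"delta_rot":[0,0,0],"fingers":0.45},{"delta_pos":[-0.9,24.8,0],"delta_rot":[0,0,0],"fingers":0.45},{"delta_pos":[-0.9,24.8,0],"delta_rot":[0,0,0],"fingers":0.45},{"delta_pos":[-0.9,24.8,0],"delta_rot":[0,0,0],"fingers":0.45},{"delta_pos":[-0.9,24.8,0],"delta_rot":[0,0,0],"fingers":0.45},{"delta_pos":[-0.9,24.8,0],"delta_rot":[0,0,0],"fingers":0.45},{"delta_pos":[-0.9,24.8,4],"delta_rot":[0,0,0],"fingers":0.45},{"delta_pos":[-0.9,24.8,8],"delta_rot":[0,0,0],"fingers":0.45},{"delta_pos":[-0.9,24.8,10],"delta_rot":[0,0,0],"fingers":0.45},{"delta_pos":[-0.9,24.8,10],"delta_rot":[0,0,0],"fingers":0.45}])

```text
t: 5.93
position: [0.5062, 0.1988, 0.0931]
ee_rot: [0.101, -3.129, 0.006]
wrist_force: [-0.2, -0.7, -0.9]
finger_gap: 0.447
grip_force: 0.0
```

Emit:
send_rows(rows=[{"delta_pos":[0,0,0],"delta_rot":[0,0,0],"fingers":0.1},{"delta_pos":[0,0,0],"delta_rot":[0,0,0],"fingers":0.1},{"delta_pos":[0,0,0],"delta_rot":[0,0,0],"fingers":0.1},{"delta_pos":[0,0,0],"delta_rot":[0,0,0],"fingers":0.1},{"delta_pos":[0,0,0],"delta_rot":[0,0,0],"fingers":0.1},{"delta_pos":[0,0,0],"delta_rot":[0,0,0],"fingers":0.1},{"delta_pos":[0,0,0],"delta_rot":[0,0,0],"fingers":0.1}])

```text
t: 6.52
position: [0.5118, 0.2011, 0.1001]
ee_rot: [-0.101, 3.137, 0.001]
wrist_force: [-0.5, -0.7, 7.0]
finger_gap: 0.158
grip_force: 27.0
```

Emit:
send_rows(rows=[{"delta_pos":[0,-0.2,0],"delta_rot":[0,0,0],"fingers":0.1},{"delta_pos":[0,-0.35,0],"delta_rot":[0,0,0],"fingers":0.1},{"delta_pos":[0,-0.35,0],"delta_rot":[0,0,0],"fingers":0.1},{"delta_pos":[0,-0.35,0],"delta_rot":[0,0,0],"fingers":0.1},{"delta_pos":[0,-0.35,0],"delta_rot":[0,0,0],"fingers":0.1},{"delta_pos":[0,-0.35,0],"delta_rot":[0,0,0],"fingers":0.1}])

```text
t: 7.02
position: [0.512, 0.1981, 0.1001]
ee_rot: [-0.101, 3.137, 0.003]
wrist_force: [-1.1, 0.3, 5.4]
finger_gap: 0.152
grip_force: 27.0
```

Emit:
send_rows(rows=[{"delta_pos":[0,0,0],"delta_rot":[0,0,0],"fingers":0.45},{"delta_pos":[0,0,0],"delta_rot":[0,0,0],"fingers":0.45},{"delta_pos":[0,0,0],"delta_rot":[0,0,0],"fingers":0.45},{"delta_pos":[0,0,-3],"delta_rot":[0,0,0],"fingers":0.45},{"delta_pos":[0,0,-7],"delta_rot":[0,0,0],"fingers":0.45},{"delta_pos":[0,0,-10],"delta_rot":[0,0,0],"fingers":0.45},{"delta_pos":[-1,-24.5,-10],"delta_rot":[0,0,0],"fingers":0.45},{"delta_pos":[-1,-24.5,-10],"delta_rot":[0,0,0],"fingers":0.45},{"delta_pos":[-1,-24.5,-10],"delta_rot":[0,0,0],"fingers":0.45},{"delta_pos":[-1,-24.5,-10],"delta_rot":[0,0,0],"fingers":0.45},{"delta_pos":[-1,-24.5,-10],"delta_rot":[0,0,0],"fingers":0.45},{"delta_pos":[-1,-24.5,-10],"delta_rot":[0,0,0],"fingers":0.45}])

```text
t: 8.02
position: [0.5364, -0.0489, 0.1982]
ee_rot: [0.1, -3.14, 0.001]
wrist_force: [0.6, 0.6, 0.3]
finger_gap: 0.447
grip_force: 0.0
```

```bash
cat > fader.py <<'E'
from h import *
t=avg("top",4); s=avg("side",4); np.savez("topB.npz",**t); np.savez("sideB.npz",**s)
def cen(c,w,box,z):
    x0,x1,y0,y1=box; v,u=np.mgrid[y0:y1,x0:x1]; w=np.clip(w,0,None)[y0:y1,x0:x1]; return onz(c,(w*u).sum()/w.sum(),(w*v).sum()/w.sum(),z)
c=t["color"]; r=c[...,0]-c[...,1:].max(2)-25; g=c[...,1]-np.maximum(c[...,0],c[...,2])-15
box=(145,175,183,197)
f=cen(t,r,box,.097); a=cen(t,g,(150,170,176,188),.07); b=cen(t,g,(150,170,192,204),.07)
m=(a+b)/2; ang=.064; e=np.array([-np.sin(ang),np.cos(ang)])
print("cap",f.round(4),"marks",a.round(4),b.round(4),"off along slot mm",1000*(f-m)[:2]@e)
k=lambda c,u,v,w,h,z: np.clip(cv2.resize(c["color"][v:v+h,u:u+w,::-1].astype(np.float32),(w*z,h*z),interpolation=cv2.INTER_CUBIC),0,255).astype(np.uint8)
import sys; cv2.imwrite(sys.argv[1],np.hstack([k(t,140,168,40,40,10),k(s,175,145,40,40,10)]))
goal([.522,-.2355,.14],np.pi/2)
E
python3 fader.py pics/c5.png
```

```text
cap [0.5107 0.1982 0.097 ] marks [0.5349 0.2008 0.07  ] [0.4921 0.1979 0.07  ] off along slot mm -0.9441968063598735
t8.42 pos [ 0.5364 -0.0451  0.1982] j [-0.08  0.34  0.01  1.24  0.   -0.15] F [ 0.2 -0.4  0.5] gap0.453 grip0
  shift [  2.71 -18.91   5.81] turn [ 0.  -0.   3.8]
```

View pics/c5.png

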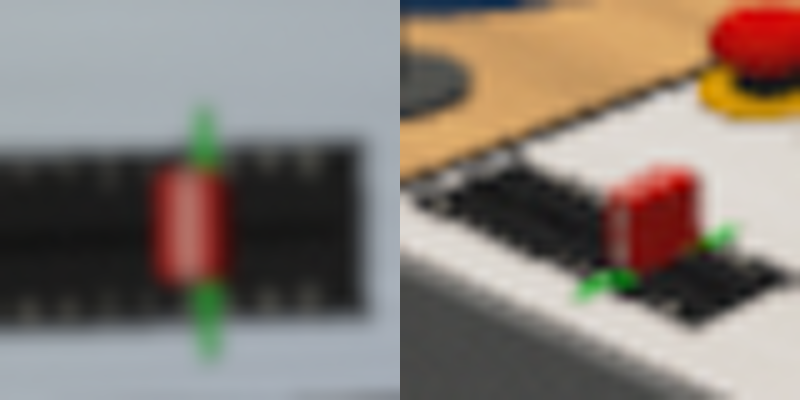

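Run:
```python
from h import *
s=dict(np.load("sideB.npz")); t=dict(np.load("topB.npz"))
c,sn=np.cos(.064),np.sin(.064); Rz=np.array([[c,-sn],[sn,c]])
c_=s["color"]; g=c_[...,1]-np.maximum(c_[...,0],c_[...,2])-15
def cen(box):
    x0,x1,y0,y1=box; v,u=np.mgrid[y0:y1,x0:x1]; w=np.clip(g,0,None)[y0:y1,x0:x1]; return onz(s,(w*u).sum()/w.sum(),(w*v).sum()/w.sum(),.07)[:2]
a,b=cen((190,201,168,178)),cen((203,212,164,173)); print(a,b)
M=(a+b)/2; M=a+(b-a)*((.5115-a[0])/(b-a)[0]); print(M)
P=[[*(M+Rz@[x,y]),z] for x,y,z in((-.013,-.007,.073),(.013,-.007,.073),(-.013,-.007,.097),(.013,-.007,.097),(-.013,0,.097),(-.013,.007,.097),(.013,.007,.097))]
print(((proj(s,P)-[175,145]+.5)*10-.5).round().tolist())
Pt=[[.5115,.1993,.097],[.5115,.1993,.07]]
print(((proj(t,Pt)-[140,168]+.5)*10-.5).round().tolist())
r=c_[...,0]-c_[...,1:].max(2); print(r[157:174,193:208].astype(int))
```

```text
[0.49232338 0.19662519] [0.53628605 0.19837388]
[0.5115     0.19738797]
[[237.0, 274.0], [304.0, 246.0], [232.0, 199.0], [300.0, 171.0], [216.0, 192.0], [200.0, 185.0], [268.0, 158.0]]
[[185.0, 222.0], [206.0, 235.0]]
[[   5    5    8    5    5    4    5    5    4    5    4    5    4    5
    11]
 [   5    4    5    5    5    5    5    5    4    5    4    4    5    4
     4]
 [   5    5    6    5    4    4    4    4    5    5    5    4    5    5
     4]
 [   5    5    4    5    4    4    5    4    5    4    4    4    4    4
     5]
 [   5    5    5    5    5    5   18   43   44   43   38   15    4    4
     4]
 [   8    5    5    5   19   45   62   91  104  125  111   53   13    5
     4]
 [   7    6   23   44   61   93  107  129  133  159  140   73   22    4
     4]
 [   4    4   33   82   94  117  126  150  132  110   98   56   23    5
     5]
 [  -1    3   34   76   82  136  125   99   93   94   95   56   23    4
     5]
 [   0   -1   49   55   51   99   96   96   95   95   94   58   25    4
     5]
 [   1   -1   41   50   54  100   98  100   97   99   91   65   27   -5
   -36]
 [  -1    0   40   58   63  101   97   95   94   98   95   66  -12  -61
   -79]
 [  -1   -2   32   40   50  100   99   96  100   96   65   32  -36  -66
   -29]
 [  -1   -1   24   30   44  102  100   98   90   63   31    5   13    3
     3]
 [   3   -1   11   19   32   81   80   63   55   24    1    0   -2    0
     1]
 [   2  -42  -63  -83  -74  -14   34   12   -1   -1    0    0   -1   -2
    -1]
 [ -80 -104  -76  -69  -83  -39    1    2   -2    3    0    0   -1    1
     1]]
```

Emit:
send_rows(rows=[{"delta_pos":[2.7,-18.9,5.8],"delta_rot":[0,0,3.8],"fingers":0.5},{"delta_pos":[2.7,-18.9,5.8],"delta_rot":[0,0,3.8],"fingers":0.5},{"delta_pos":[2.7,-18.9,5.8],"delta_rot":[0,0,3.8],"fingers":0.5},{"delta_pos":[2.7,-18.9,5.8],"delta_rot":[0,0,3.8],"fingers":0.5},{"delta_pos":[2.7,-18.9,5.8],"delta_rot":[0,0,3.8],"fingers":0.5},{"delta_pos":[2.7,-18.9,5.8],"delta_rot":[0,0,3.8],"fingers":0.5},{"delta_pos":[2.7,-18.9,5.8],"delta_rot":[0,0,3.8],"fingers":0.5},{"delta_pos":[2.7,-18.9,5.8],"delta_rot":[0,0,3.8],"fingers":0.5},{"delta_pos":[2.7,-18.9,5.8],"delta_rot":[0,0,3.8],"fingers":0.5}])

```text
t: 9.17
position: [0.5225, -0.2351, 0.1408]
ee_rot: [-0.001, 3.141, 0.0]
wrist_force: [-0.2, -0.4, 0.2]
finger_gap: 0.502
grip_force: 0.0
```

Run:
```python
from h import *
goal([.5225,-.2355,.043],np.pi/2)
a=dict(np.load("topA.npz")); s=dict(np.load("sideA.npz"))
# predicted knob silhouettes points for checking: skirt bottom circle extremes and bar top
def circ(cx,cy,z,r): return [[cx+r*np.cos(q),cy+r*np.sin(q),z] for q in np.linspace(0,6.283,73)]
for n,c in(("t",a),("s",s)):
    P=np.vstack([circ(.5225,-.2355,.004,.023),circ(.5225,-.2355,.022,.023)]); q=proj(c,P); print(n,"pred skirt bbox",q.min(0).round(1),q.max(0).round(1))
    cc=c["color"]; d=cc[...,2]-cc[...,0]
    if n=="t": print(d[192,315:350].astype(int)); print(d[174:210,330].astype(int))
    else: print(d[250,303:350].astype(int)); print(d[235:272,322].astype(int))
```

```text
t9.17 pos [ 0.5225 -0.2351  0.1408] j [-0.42  0.45  0.01  1.13  0.   -0.42] F [-0.2 -0.4  0.2] gap0.502 grip0
  shift [ 0.01 -0.04  9.78] turn [0. 0. 0.]
t pred skirt bbox [321.2 184.2] [340.1 202.4]
[121 121 121 121 121 120 114  88  46   9   0  -1   0   0   0   0   0   0
   0   0   0   0   0   2  22  63  98 117 121 121 121 121 121 121 120]
[121 121 121 121 121 120 121 118 106  83  52  22   3   0   0   0   0   0
   0   0   0   0   0   0   0   3  30  69  99 116 121 121 121 121 121 121]
s pred skirt bbox [311.6 241.1] [332.7 259.8]
[164 163 162 161 163 161 160 161 165 159 133  43   0  -1  -1   2   0  -1
   1   0   0   0   0  -2   0   1   0   1   0   1   0 101 165 163 161 160
 160 160 161 165 160 163 163 164 160 161 160]
[-13 -10  -8  20  33  -1   0   0   0  -1   0  -1  -2  -1  -1   0   1   0
  -1   1   0   0   0   1  47 130 166 163 161 165 165 161 161 162 165 163
 164]
```

Emit:
send_rows(rows=[{"delta_pos":[-0.1,-0.15,2.5],"delta_rot":[0,0,0],"fingers":0.5},{"delta_pos":[-0.1,-0.15,5],"delta_rot":[0,0,0],"fingers":0.5},{"delta_pos":[-0.1,-0.15,7],"delta_rot":[0,0,0],"fingers":0.5},{"delta_pos":[-0.1,-0.15,8.3],"delta_rot":[0,0,0],"fingers":0.5},{"delta_pos":[-0.1,-0.15,9.1],"delta_rot":[0,0,0],"fingers":0.5},{"delta_pos":[-0.1,-0.15,9.5],"delta_rot":[0,0,0],"fingers":0.5},{"delta_pos":[-0.1,-0.15,9.5],"delta_rot":[0,0,0],"fingers":0.5}])

```text
t: 9.75
position: [0.523, -0.2373, 0.0451]
ee_rot: [-0.0, -3.141, -0.0]
wrist_force: [-0.3, 0.3, 0.0]
finger_gap: 0.498
grip_force: 0.0
```

Emit:
send_rows(rows=[{"delta_pos":[0,0,0],"delta_rot":[0,0,0],"fingers":0.0},{"delta_pos":[0,0,0],"delta_rot":[0,0,0],"fingers":0.0},{"delta_pos":[0,0,0],"delta_rot":[0,0,0],"fingers":0.0},{"delta_pos":[0,0,0],"delta_rot":[0,0,0],"fingers":0.0},{"delta_pos":[0,0,0],"delta_rot":[0,0,0],"fingers":0.0},{"delta_pos":[0,0,0],"delta_rot":[0,0,0],"fingers":0.0},{"delta_pos":[0,0,0],"delta_rot":[0,0,0],"fingers":0.0},{"delta_pos":[0,0,0],"delta_rot":[0,0,0],"fingers":0.0}], newtons=50)

```text
t: 10.42
position: [0.5238, -0.2388, 0.0467]
ee_rot: [0.003, 3.139, -0.001]
wrist_force: [0.2, 0.4, 6.0]
finger_gap: 0.147
grip_force: 50.4
```

Emit:
send_rows(rows=[{"delta_pos":[0,0,-2],"delta_rot":[0,0,0],"fingers":0.0},{"delta_pos":[0,0,-5],"delta_rot":[0,0,0],"fingers":0.0},{"delta_pos":[0,0,-9],"delta_rot":[0,0,0],"fingers":0.0},{"delta_pos":[0,0,-13],"delta_rot":[0,0,0],"fingers":0.0},{"delta_pos":[-1,3,-14.5],"delta_rot":[0,0,2],"fingers":0.0},{"delta_pos":[-2,7,-14.5],"delta_rot":[0,0,4],"fingers":0.0},{"delta_pos":[-3,11,-14.5],"delta_rot":[0,0,6],"fingers":0.0},{"delta_pos":[-4,15,-14.5],"delta_rot":[0,0,8],"fingers":0.0},{"delta_pos":[-5,19,-14.5],"delta_rot":[0,0,10],"fingers":0.0},{"delta_pos":[-6,23,-14.5],"delta_rot":[0,0,13],"fingers":0.0},{"delta_pos":[-7,26,-14.5],"delta_rot":[0,0,13],"fingers":0.0},{"delta_pos":[-7,28,-14.5],"delta_rot":[0,0,13],"fingers":0.0}])

```text
t: 11.42
position: [0.5944, 0.045, 0.1898]
ee_rot: [0.354, 3.121, 0.001]
wrist_force: [0.5, 0.1, -1.2]
finger_gap: 0.153
grip_force: 49.5
```

Run:
```python
from h import *
goal([.6033,.0999,.175],np.pi/2-.22)
t=avg("top",2); s=avg("side",6); np.savez("sideC.npz",**s); np.savez("topC.npz",**t)
o=manip.get_obs(); p=o["position"]; print(p)
q=proj(s,[p,p-[0,0,.0427]]); print("side px TCP, underside",q.round(1).tolist(), "spindle px",proj(s,[[.6033,.0999,.07],[.6033,.0999,.097]]).round(1).tolist())
R=cv2.Rodrigues(s["rvec"])[0]; print("side cam axes right",R[0],"fwd",R[2],"C",-R.T@s["tvec"])
u,v=q[1].astype(int); x0,y0=max(u-40,0),max(v-50,0)
k=lambda c,u,v,w,h,z: np.clip(1.5*cv2.resize(c["color"][v:v+h,u:u+w,::-1].astype(np.float32),(w*z,h*z),interpolation=cv2.INTER_CUBIC),0,255).astype(np.uint8)
print("crop",x0,y0); cv2.imwrite("pics/c6.png",np.hstack([k(s,x0,y0,66,96,6),k(t,165,120,66,96,6)]))
```

```text
t11.42 pos [0.5944 0.045  0.1898] j [0.08 0.46 0.16 1.27 0.   0.3 ] F [ 0.5  0.1 -1.2] gap0.153 grip49
  shift [0.36 5.55 1.49] turn [ 0.1  0.  -0.3]
[0.59316625 0.04010987 0.19026147]
side px TCP, underside [[258.7, 139.0], [258.4, 153.9]] spindle px [[245.7, 171.8], [245.7, 163.4]]
side cam axes right [ 0.70747085 -0.7066607   0.01075407] fwd [ 0.62504214  0.61851185 -0.47619893] C [-0.06927179 -0.59303332  0.52956653]
crop 218 103
```

View pics/c6.png

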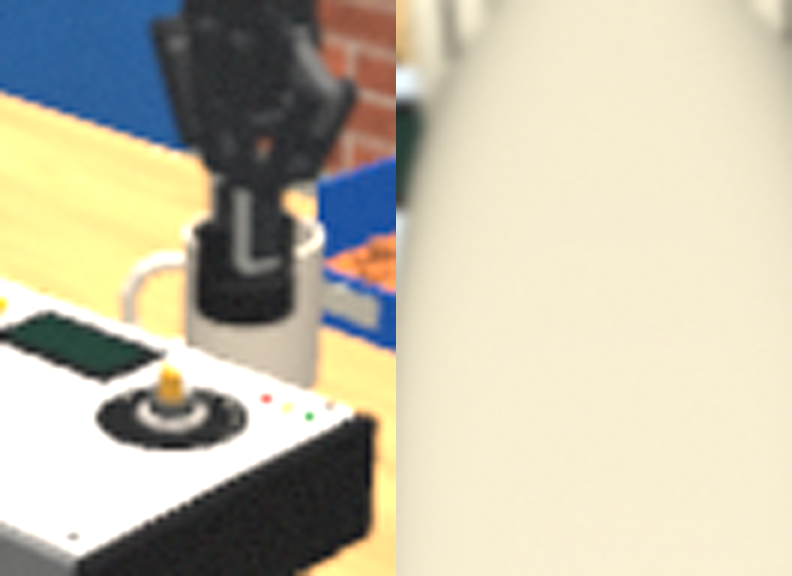

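Run:
```python
from h import *
s=dict(np.load("sideC.npz")); sA=dict(np.load("sideA.npz")); t=dict(np.load("topA.npz"))
g=lambda c:c["color"].mean(2)
def disc(c,box,z,th):
    x0,x1,y0,y1=box; k=8
    im=cv2.resize(g(c)[y0:y1,x0:x1].astype(np.float32),None,fx=k,fy=k,interpolation=cv2.INTER_CUBIC)
    m=(im<th).astype(np.uint8); cn=max(cv2.findContours(m,cv2.RETR_EXTERNAL,cv2.CHAIN_APPROX_NONE)[0],key=cv2.contourArea)
    P=np.array([onz(c,(q[0]+.5)/k-.5+x0,(q[1]+.5)/k-.5+y0,z)[:2]*1000 for q in cn[:,0]],np.float32)
    return cv2.fitEllipse(P)
print("top",disc(t,(180,222,136,176),.07,100))
print("side",disc(sA,(229,264,158,182),.07,110)); print("sideC",disc(s,(229,264,163,182),.07,110))
# skirt profile, several rows
for v in(148,150,152,154,156): print(v,g(s)[v,246:272].astype(int))
print("col258",g(s)[150:166,258].astype(int))
p=manip.get_obs()["position"]; print(p)
cir=lambda z:np.array([[p[0]+.023*np.cos(q),p[1]+.023*np.sin(q),z] for q in np.linspace(0,6.283,181)])
for z in(p[2]-.0427,p[2]-.0247): q=proj(s,cir(z)); print(q.min(0),q.max(0))
```

```text
top ((603.3887939453125, 99.95590209960938), (72.28271484375, 72.63733673095703), 149.73548889160156)
side ((603.89697265625, 98.74332427978516), (71.05765533447266, 77.14846801757812), 141.3999786376953)
sideC ((603.8286743164062, 98.65887451171875), (71.00879669189453, 76.73255920410156), 141.78497314453125)
148 [148 150 136 103  75  29  24  23  23  23  25  36  58  68  66  55  47  40
  30  37  59 101 121 120 115 101]
150 [164 160 138 102  69  26  24  26  28  31  32  31  34  34  33  35  35  33
  35  29  45  92 118 118 114 110]
152 [163 158 134 100  68  26  22  21  23  20  25  24  25  23  26  27  26  25
  24  26  47  94 118 117 113 111]
154 [165 158 134 107  83  37  24  24  24  23  25  25  23  26  23  23  27  24
  24  29  53 100 121 117 113 104]
156 [161 155 133 111 114 107  92  67  39  33  25  23  23  23  22  27  32  45
  67  91 115 123 121 116 110  91]
col258 [ 34  29  25  23  23  25  23  86 122 131 131 131 132 131 177 208]
[0.59316625 0.04010987 0.19026147]
[249.92684868 150.70332668] [266.91801356 157.28350655]
[249.98001904 144.58078349] [267.12012202 150.96155524]
```

```bash
python3 -c "
from h import *
goal([.6038,.0991,.155],np.pi/2-.18)"
```

```text
t11.82 pos [0.5932 0.0401 0.1903] j [ 0.07  0.46  0.16  1.27 -0.    0.3 ] F [ 0.3 -0.5 -0.5] gap0.155 grip49
  shift [0.31 5.99 3.52] turn [-0.  -0.  -2.9]
```

Emit:
send_rows(rows=[{"delta_pos":[0.1,2,0],"delta_rot":[0,0,-1],"fingers":0.0},{"delta_pos":[0.2,4,0],"delta_rot":[0,0,-2],"fingers":0.0},{"delta_pos":[0.3,5.5,1],"delta_rot":[0,0,-2.9],"fingers":0.0},{"delta_pos":[0.3,6,2],"delta_rot":[0,0,-2.9],"fingers":0.0},{"delta_pos":[0.3,6,3],"delta_rot":[0,0,-2.9],"fingers":0.0},{"delta_pos":[0.3,6,3.5],"delta_rot":[0,0,-2.9],"fingers":0.0},{"delta_pos":[0.3,6,3.5],"delta_rot":[0,0,-2.9],"fingers":0.0},{"delta_pos":[0.3,6,3.5],"delta_rot":[0,0,-2.9],"fingers":0.0}])

```text
t: 12.48
position: [0.6034, 0.0996, 0.1543]
ee_rot: [-0.281, -3.127, 0.001]
wrist_force: [-0.4, -0.2, 0.0]
finger_gap: 0.151
grip_force: 49.4
```

```bash
python3 -c "
from h import *
s=avg('side',2)
goal([.6038,.0991,.130],np.pi/2-.18)
k=lambda c,u,v,w,h,z: np.clip(1.5*cv2.resize(c['color'][v:v+h,u:u+w,::-1].astype(np.float32),(w*z,h*z),interpolation=cv2.INTER_CUBIC),0,255).astype(np.uint8)
cv2.imwrite('pics/c7.png',k(s,215,115,60,60,8))"
```

```text
t12.58 pos [0.6043 0.0999 0.1556] j [ 0.16  0.51  0.16  1.21 -0.    0.34] F [-0.4 -0.1 -0.3] gap0.149 grip49
  shift [ 0.03 -0.09  2.56] turn [0. 0. 0.]
```

View pics/c7.png

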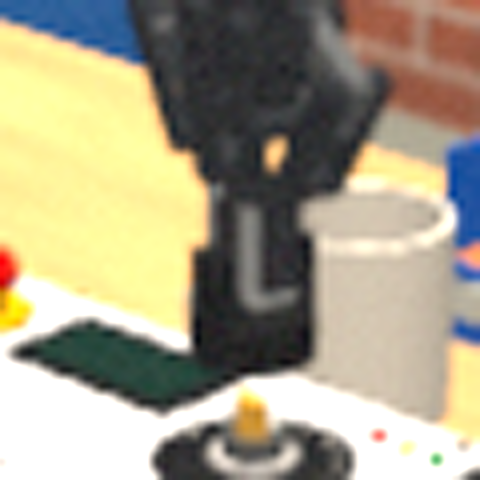

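Emit:
send_rows(rows=[{"delta_pos":[0,-0.05,0.5],"delta_rot":[0,0,0],"fingers":0.0},{"delta_pos":[0,-0.05,1.0],"delta_rot":[0,0,0],"fingers":0.0},{"delta_pos":[0,-0.05,1.4],"delta_rot":[0,0,0],"fingers":0.0},{"delta_pos":[0,-0.05,1.7],"delta_rot":[0,0,0],"fingers":0.0},{"delta_pos":[0,-0.05,1.9],"delta_rot":[0,0,0],"fingers":0.0},{"delta_pos":[0,-0.05,2.1],"delta_rot":[0,0,0],"fingers":0.0},{"delta_pos":[0,-0.05,2.1],"delta_rot":[0,0,0],"fingers":0.0}])

```text
t: 13.17
position: [0.6036, 0.1, 0.1337]
ee_rot: [-0.28, -3.128, 0.001]
wrist_force: [-0.3, -1.0, -1.8]
finger_gap: 0.153
grip_force: 49.5
```

Emit:
send_rows(rows=[{"delta_pos":[0,0,0.2],"delta_rot":[0,0,0],"fingers":0.0},{"delta_pos":[0,0,0.4],"delta_rot":[0,0,0],"fingers":0.0},{"delta_pos":[0,0,0.6],"delta_rot":[0,0,0],"fingers":0.0},{"delta_pos":[0,0,0.8],"delta_rot":[0,0,0],"fingers":0.0},{"delta_pos":[0,0,1.0],"delta_rot":[0,0,0],"fingers":0.0},{"delta_pos":[0,0,1.0],"delta_rot":[0,0,0],"fingers":0.0},{"delta_pos":[0,0,1.0],"delta_rot":[0,0,0],"fingers":0.0}])

```text
t: 13.75
position: [0.6039, 0.0999, 0.1246]
ee_rot: [-0.28, -3.129, 0.001]
wrist_force: [-3.1, -2.2, 2.9]
finger_gap: 0.149
grip_force: 49.9
```

Emit:
send_rows(rows=[{"delta_pos":[0,0,0.15],"delta_rot":[0,0,0],"fingers":0.0},{"delta_pos":[0,0,0.3],"delta_rot":[0,0,0],"fingers":0.0},{"delta_pos":[0,0,0.45],"delta_rot":[0,0,0],"fingers":0.0},{"delta_pos":[0,0,0.6],"delta_rot":[0,0,0],"fingers":0.0},{"delta_pos":[0,0,0.6],"delta_rot":[0,0,0],"fingers":0.0},{"delta_pos":[0,0,0.6],"delta_rot":[0,0,0],"fingers":0.0}], newtons=80)

```text
t: 14.25
position: [0.6039, 0.0999, 0.1193]
ee_rot: [0.28, 3.128, -0.0]
wrist_force: [-4.6, -3.6, 8.2]
finger_gap: 0.141
grip_force: 83.6
```

Emit:
send_rows(rows=[{"delta_pos":[0,0,0.1],"delta_rot":[0,0,0],"fingers":0.0},{"delta_pos":[0,0,0.2],"delta_rot":[0,0,0],"fingers":0.0},{"delta_pos":[0,0,0.3],"delta_rot":[0,0,0],"fingers":0.0},{"delta_pos":[0,0,0.3],"delta_rot":[0,0,0],"fingers":0.0},{"delta_pos":[0,0,0.3],"delta_rot":[0,0,0],"fingers":0.0},{"delta_pos":[0,0,0.3],"delta_rot":[0,0,0],"fingers":0.0}])

```text
t: 14.75
position: [0.604, 0.0999, 0.1186]
ee_rot: [0.28, 3.127, 0.0]
wrist_force: [-7.5, -3.8, 17.2]
finger_gap: 0.144
grip_force: 85.2
```

```bash
python3 -c "
from h import *
s=avg('side',2)
goal([.6038,.0991,.118],np.pi/2-.18)
k=lambda c,u,v,w,h,z: np.clip(1.3*cv2.resize(c['color'][v:v+h,u:u+w,::-1].astype(np.float32),(w*z,h*z),interpolation=cv2.INTER_CUBIC),0,255).astype(np.uint8)
cv2.imwrite('pics/c8.png',k(s,165,110,120,90,6))"
```

```text
t14.85 pos [0.604  0.0999 0.1186] j [ 0.16  0.54  0.1   1.13 -0.    0.34] F [-7.9 -3.9 18.6] gap0.142 grip85
  shift [ 0.   -0.09  0.06] turn [0.  0.1 0.1]
```

View pics/c8.png

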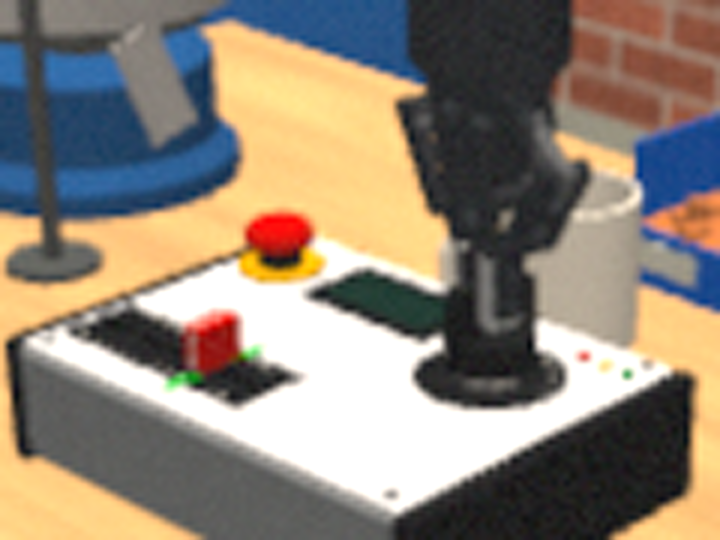

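The picture shows the knob down on the collar at about (490,370) and the fader on the green line at about (213,345). The push is holding at about 18 N, above the 10 N stop force, so I'm handing in.

```bash
python3 -c "
from bench import manip
print(manip.hand_in())"
```

```text
the job is handed in; nothing more can be done
None
```

The fader is within about 1 mm of the green line, and the black knob is fully home on the spindle, still gripped and held pressed against its stop at about 18 N; the job was handed in at about 15 s, and no verdict came back.

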